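# Stack two well plates on a press-to-run mixer and hold it running

## Robot

A 6-joint arm with a two-finger parallel gripper is mounted at the origin on the work surface. World frame = base frame: x ahead of the robot, y to its left, z up, the work surface at z = 0. Lengths are in m, angles in rad, forces in N, time in s.
With the tool pointing down it reaches from about 0.325 to 0.85 m from the base axis. Payload 15.5 kg.
Tool frame: the origin (TCP) lies on the front face of the gripper's body, between the roots of the fingers; the fingertips stand 78 mm ahead of it and the grasp point (between the pads) lies 60 mm ahead of it (manip.finger_overhang is the distance from the TCP to the fingertips, in m); z points along the fingers, y is the direction in which the jaws open and shut (so a half turn about z gives the same grasp; the last joint's range is limited). The gripper opens to 91 mm and grips with 3 to 60 N. Pads are 32 mm wide; open, the fingers measure 118 mm over their backs; the gripper's body (76 mm by 178 mm) begins 60 mm behind the grasp point.
Start: joints at [1.101, 0.494, 1.345, -0, 1.302, -0.096], TCP at [0.229, 0.582, 0.292] pointing down, gripper open.
Joint ranges: [-2.91, 2.91], [-0.82, 2.16], [0.22, 2.67], [-1.22, 4.37], [0.12, 2.79], [-3.08, 3.08]. Speed limits (rad/s): [1.89, 1.89, 2.57, 3.01, 3.01, 3.01].

## Interface

Orientations are given as a rotation vector (axis times angle).
In Python, from bench import manip, viewer, ticket gives the robot as it stands.
- The arm moves only by the tool arm_command, never from a script. Its argument "moves" is text: rows parted by semicolons, each of 5 numbers parted by spaces: the shift along the tool's x, y, z in cm, then the turn about the tool's z in rad, then the closure, from 0 (fully open) to 1 (shut). A call has 1 to 12 rows; each row shifts and turns the pose as measured when the row begins, along the tool's axes as they then stand; what a row does not reach is not made up. A row lasts 1/8 s, in which the tool goes at most 62.5 mm and 10.7 degrees, less where a joint would pass 70% of its speed; a pose out of reach is approached as far as the arm can. A call is refused whole if a number of a shift passes 6.25 or a number of a turn 0.188, either way. A call with a gripper value outside its range is refused whole. The fingers move at their own pace and stop on an object; "force" is the grip in N (left out, the last holds). Time passes only in rows, so rows that do not move let the fingers close. It gives the time, the measured TCP pose, the force and the opening at its end, in the units of the state.
- manip.observe(): the state, without advancing time (a new reading comes with each control period).
- viewer.read_camera(name): name is "scene" or "side" or "wrist"; returns (picture, depth): 400x640x3 uint8, blue, green, red; 400x640 float32, m along the optical axis (not along the pixel's ray), 0 where there is no reading.
- viewer.camera_info(name): a dict with "camera_matrix" (3x3 intrinsics, pixels), "dist_coeffs" ([k1, k2, p1, p2, k3] as OpenCV has them; the pictures are not rectified), "rvec" (rotation vector, rad) and "tvec" (3), from world to camera coordinates, as OpenCV has them. Camera axes: x right, y down, z forward; pixel columns grow to the right and rows downward; lengths in m; the calibration is good to about 2 mm. A picture is of the moment at which its call begins: read the wrist's pose just before it. camera_info takes no time and is no camera call; for the wrist camera it gives the pose at the moment of the call.
- ticket.job_done(): hands the job in, once; it reports no verdict.
The state is a dict: "clock": time; "qpos": joint angles; "qd": joint speeds; "tau": joint torques, N m; "eef_pos": TCP position; "orientation": TCP orientation; "force": force on the tool from outside, world axes, zero at the start; "ft_torque": the same for the moment, N m; "gripper_width": opening from 0.0 (shut) to 1.0 (fully open).
Only numpy, scipy, OpenCV 4.12 (cv2) and the standard library are available. Lean on these libraries where they do the work, as an engineer would, in place of code of your own. Each camera call takes 0.05 s, during which the arm holds its last target. There are 200 camera calls.

## Task

Load the press-to-run mixer: set the deep well plate down on the middle of its spring platform, lined up with it, let go, then put the shallow well plate squarely on top, edges lined up, and let go. Then push down on top of the pile with the fingers until the platform's top is flush with the mixer's housing (half of its travel, never down to the stop), and finish while still holding it there: do not let it up. Keep the plates level and leave the bottle, tip box and beaker where they stand.

Things in the scene. Friction and masses are not known exactly. Their poses are not given: they have to be found in the camera images.
- deep_mid (a point): Centre (half-way up) of the deep well plate: a loose white plastic block 58 mm (its x) by 92 mm (its y) by 28 mm high, 80 to 180 g, with 3 x 5 grey wells drawn on its flat closed top; z points up out of the top. It starts flat on the bench. The half turn about z makes no difference.
- shallow_mid (a point): Centre (half-way up) of the shallow well plate: the same plate and outline, 58 mm (its x) by 92 mm (its y), but only 14 mm high, 50 to 105 g, with 4 x 6 smaller grey wells on its flat closed top, which can be pressed on; z up. It starts flat on the bench. The half turn about z makes no difference. Which plate lies to the left and which to the right varies.
- platform_top (a point): Centre of the top face of the mixer's spring platform, a flat black rubber-covered rectangle 86 mm (its x) by 120 mm (its y), z up; it moves down with the platform. Released, the top stands 60 mm above the bench and 8 mm proud of the deck of the blue housing around it (150 mm along x, 190 mm along y, deck 52 mm above the bench, fixed to the bench in varying place and yaw). The platform has no rim.
- platform (a joint): How far the spring platform is pressed down, in m: 0 is released, 0.008 flush with the housing's deck (the travel wanted), 0.016 the stop. It moves straight down without tilting and returns by itself. The two plates' weight does not move it; with them on it, about 2 to 4 N more starts it moving and about 7 to 9 N holds it at 0.008; the spring adds 0.6 N per mm.
- bottle: Bystander: brown glass bottle, 56 mm across, 115 mm high, origin under its base, right of the work.
- tip_box: Bystander: grey box of yellow pipette tips, 80 x 110 x 51 mm, origin under its base, beyond the mixer on the right.
- beaker: Bystander: glass beaker, 68 mm across, 75 mm high, origin under its base, beyond the mixer on the left.
Mind the look-alikes: they are no part of the job. What is shaped like the part that bears shallow_mid but purple or red is not meant.

How it is judged:
By the outcome, as a careful person would: the job done as asked, in the order asked, and still so for the second after the job is handed in, while the arm keeps its last pose, push and grip.
It also fails if it takes over 69 s, if anything falls off the work surface, if the arm or the gripper's body presses on something with over 40 N, if the wrist force passes 120 N, or if a joint passes its speed limit or range.

## Working session

There is one attempt and no reset: what is moved stays moved. The work goes in short steps, Python scripts to look and compute and a tool call to move; the robot and the scene stay as the last step left them, time stands still between calls to the robot, and variables do not carry over. Pictures are saved under pics/ and viewed, about 8 in all and at most 12, crops included, and the job is handed in when it is done.

Besides the shell and the picture viewer there is one more tool, called after "Emit:" as name(argument=value, ...) on one line, values as JSON. arm_command: Moves the arm, as the interface text tells. Its arguments: {"type":"object","properties":{"moves":{"type":"string"},"force":{"type":"number"}},"required":["moves"]}

```bash
ls; mkdir -p pics; cat > h.py <<'E'
import numpy as np, cv2
from bench import manip, viewer, ticket
def cam(n):
    i=viewer.camera_info(n); im,d=viewer.read_camera(n)
    K=np.array(i["camera_matrix"],float);D=np.array(i["dist_coeffs"],float)
    R=cv2.Rodrigues(np.array(i["rvec"],float))[0];t=np.array(i["tvec"],float).ravel()
    return im,d,K,D,R,t
def ray(px,c,z):
    "pixels onto plane z"
    _,_,K,D,R,t=c
    u=cv2.undistortPoints(np.array(px,float).reshape(-1,1,2),K,D).reshape(-1,2)
    v=np.c_[u,np.ones(len(u))]@R; o=-R.T@t
    return o+v*((z-o[2])/v[:,2])[:,None]
def cloud(c):
    "world point for every pixel from depth"
    im,d,K,D,R,t=c
    h,w=d.shape; g=np.stack(np.meshgrid(np.arange(w),np.arange(h)),-1).astype(float)
    u=cv2.undistortPoints(g.reshape(-1,1,2),K,D).reshape(h,w,2)
    p=np.dstack([u,np.ones((h,w))])*d[...,None]
    return (p-t)@R
def proj(P,c):
    _,_,K,D,R,t=c
    return cv2.projectPoints(np.array(P,float).reshape(-1,1,3),cv2.Rodrigues(R)[0],t,K,D)[0].reshape(-1,2)
E
python3 - <<'E'
from h import *
s=manip.observe(); print({k:np.round(v,3) for k,v in s.items()}, manip.finger_overhang)
for n in ("scene","side"):
    c=cam(n); cv2.imwrite(f"pics/{n}0.png",c[0]); np.savez(f"{n}0.npz",*c); print(n,-c[4].T@c[5])
E
```

```text
pics
{'clock': np.float64(0.0), 'qpos': array([ 1.101,  0.494,  1.346, -0.   ,  1.302, -0.096]), 'qd': array([-0.001,  0.001, -0.001,  0.001, -0.   , -0.001]), 'tau': array([-4.0000e-03, -8.7879e+01, -3.8184e+01,  7.0000e-02,  5.3000e-02,
       -0.0000e+00]), 'eef_pos': array([0.229, 0.581, 0.292]), 'orientation': array([-5.850e-01, -3.086e+00,  2.000e-03]), 'force': array([ 0.152,  0.332, -0.683]), 'ft_torque': array([ 0.01 , -0.081,  0.026]), 'gripper_width': np.float64(0.999)} 0.0783
scene [ 1.09556213 -0.65807181  0.65251126]
side [0.32645014 0.53829508 0.83169723]
```

View pics/scene0.png

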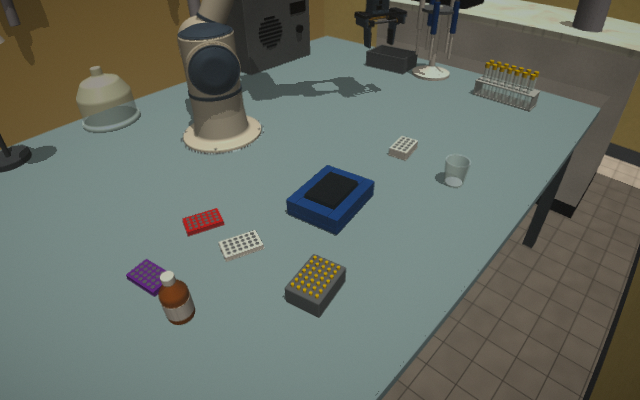

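View pics/side0.png

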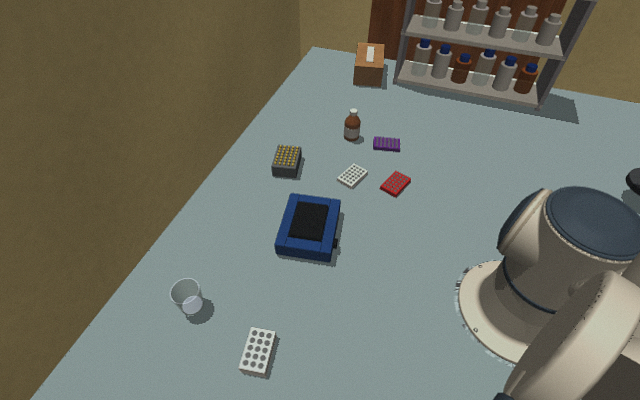

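Scene view: the white 4x6 plate is at (241,244), the white 3x5 deep plate at (403,147), the mixer at (331,197). Side view: shallow (352,176), deep (258,351), platform (309,222).
Candidates for the shallow plate are white (241,244), red (203,221) and purple (150,277). Only the white one fits, and I'll confirm it in a crop.

```bash
cat >> h.py <<'E'
def rect(P):
    "centre, (short,long) and yaw of the long side (deg) of xy points"
    (cx,cy),(w,h),a=cv2.minAreaRect(np.array(P,np.float32)[:,:2]*1000)
    if w>h: w,h,a=h,w,a-90
    a=(a+90)%180   # long side dir
    return np.round([cx,cy,w,h,a],1)
def find(c,m,z,near,rad=60):
    "blob of mask m nearest pixel near, outline cast onto plane z"
    n,l,st,ce=cv2.connectedComponentsWithStats(m.astype(np.uint8))
    k=[i for i in range(1,n) if st[i,4]>30]
    i=min(k,key=lambda i:np.hypot(*(ce[i]-near)))
    ct=max(cv2.findContours((l==i).astype(np.uint8),0,2)[0],key=len).reshape(-1,2)
    return ray(cv2.convexHull(ct).reshape(-1,2),c,z),ce[i],st[i,4]
E
python3 - <<'E'
from h import *
px={"scene":{"shallow":(241,244),"deep":(403,147),"plat":(331,190)},"side":{"shallow":(352,176),"deep":(258,351),"plat":(309,222)}}
zz={"shallow":.014,"deep":.028,"plat":.060}
tiles=[]
for n in px:
    f=np.load(f"{n}0.npz"); c=[f[k] for k in f.files]
    im=c[0]; W=cloud(c); z=W[...,2]
    hsv=cv2.cvtColor(im,cv2.COLOR_BGR2HSV)
    for o,p in px[n].items():
        p=np.array(p); h=zz[o]
        print(n,o,"z at px",np.round(W[p[1]-3:p[1]+4,p[0]-3:p[0]+4,2].mean(),4))
        yy,xx=np.mgrid[:400,:640]; near=np.hypot(xx-p[0],yy-p[1])<55
        if o=="plat": m=near&(hsv[...,2]<50)&(np.abs(z-h)<.006)
        else: m=near&(np.abs(z-h)<.006)&(hsv[...,1]<60)
        m=cv2.morphologyEx(m.astype(np.uint8),cv2.MORPH_CLOSE,np.ones((5,5)))
        q,ce,a=find(c,m,h,p); print("   ",ce,a,rect(q), "depth rect",rect(W[m>0]))
        x,y=p; t=cv2.resize(im[y-32:y+32,x-42:x+42],None,fx=3,fy=3,interpolation=cv2.INTER_CUBIC)
        mm=cv2.resize(m[y-32:y+32,x-42:x+42],None,fx=3,fy=3)
        cv2.drawContours(t,cv2.findContours(mm,0,2)[0],-1,(0,255,0),1)
        tiles.append(t)
cv2.imwrite("pics/crop1.png",np.vstack([np.hstack(tiles[:3]),np.hstack(tiles[3:])]))
E
```

```text
scene shallow z at px 0.0148
    [240.24042272 244.16380449] 757 [ 505.2 -309.    64.4   93.2   70. ] depth rect [ 739.6 -432.8  146.   829.7  157.6]
scene deep z at px 0.0297
    [402.9009009  144.58558559] 333 [543.9 303.1  61.8 106.2  99.6] depth rect [625.8 295.  105.1 243.2 172.7]
scene plat z at px 0.061
    [331.02647059 188.92156863] 1020 [559.5 -52.9  90.4 125.4  99.3] depth rect [ 780.  -345.4  127.4  879.2  127. ]
side shallow z at px 0.0162
    [351.8975 174.6425] 400 [ 500.8 -305.9   63.5   98.8   70. ] depth rect [ 384.    -5.9  346.5 1054.1  111.6]
side deep z at px 0.045
    [256.77150084 350.38026981] 1186 [540.7 307.9  58.8  94.5  99.4] depth rect [467.3 413.6  89.7 365.4 124.7]
side plat z at px 0.0613
    [308.34877384 220.42960945] 1101 [554.  -46.2  86.3 123.6  99.5] depth rect [472.8 222.6  98.1 689.1 106.8]
```

View pics/crop1.png

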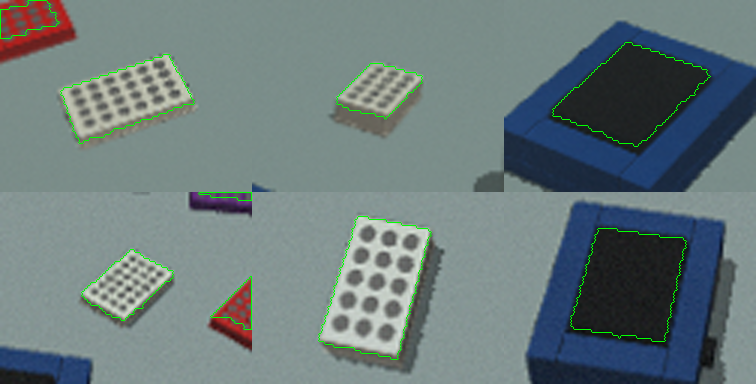

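The crop confirms it: the white 4x6 plate is the shallow one and the white 3x5 is the deep one. The sizes also fit: 58.8x94.5 deep, 86x124 platform. Next I move above the deep plate for a close wrist view.

Emit:
arm_command(moves="-4.9 -1.8 0 0 0; -4.9 -1.8 0 0 0; -4.9 -1.8 0 0 0; -4.9 -1.8 0 0 0; -4.9 -1.8 0 0 0; -4.9 -1.8 0 0 0; -4.9 -1.8 0 0 0; -4.9 -1.8 0 0 0; 0 0 0 0.18 0; 0 0 0 0.18 0; 0 0 0 0.18 0; 0 0 0 0.18 0", force=25)

```text
clock: 1.6
eef_pos: [0.55, 0.2936, 0.2876]
orientation: [-1.66, -2.664, 0.01]
force: [0.0, 0.5, -1.0]
gripper_width: 0.996
```

```bash
cat >> h.py <<'E'
def go(x,y,z,yaw):
    "remaining shift in tool axes (cm) and turn (rad) to TCP x,y,z (m) with tool y at yaw deg mod 180"
    s=manip.observe(); R=cv2.Rodrigues(np.array(s["orientation"],float))[0]
    p=np.array(s["eef_pos"]); d=R.T@(np.array([x,y,z])-p)*100
    cur=np.degrees(np.arctan2(R[1,1],R[0,1])); e=(yaw-cur+90)%180-90
    print("t %.2f pos"%s["clock"],np.round(p,4),"tooly %.1f"%cur,"tilt",np.round(R[:2,2],3),"q6 %.2f"%s["qpos"][5],"F",np.round(s["force"],1),"w %.3f"%s["gripper_width"])
    print("  shift cm",np.round(d,2),"turn rad %.3f"%-np.radians(e),"(turn happens about TCP)")
E
python3 - <<'E'
from h import *
go(.541,.307,.22,9.4)
E
```

```text
t 1.60 pos [0.55   0.2936 0.2876] tooly 26.2 tilt [-0.006 -0.004] q6 -0.06 F [ 0.   0.5 -1. ] w 0.996
  shift cm [ 1.61 -0.17  6.75] turn rad 0.293 (turn happens about TCP)
```

Emit:
arm_command(moves="0 0 0 0.15 0; 0 0 0 0.14 0; 1.6 0 3 0 0; 0 0 3 0 0; 0 0 0 0 0")

```text
clock: 2.22
eef_pos: [0.5466, 0.3091, 0.2251]
orientation: [-2.044, -2.383, 0.014]
force: [-0.3, -0.4, 1.6]
gripper_width: 1.002
```

```bash
python3 - <<'E'
from h import *
go(.541,.307,.22,9.4)
c=cam("wrist"); np.savez("w1.npz",*c); cv2.imwrite("pics/w1.png",c[0])
W=cloud(c); z=W[...,2]; hsv=cv2.cvtColor(c[0],cv2.COLOR_BGR2HSV)
p=proj([.541,.307,.028],c)[0]; print("expected px",p)
m=((np.abs(z-.028)<.006)&(hsv[...,1]<60)).astype(np.uint8)
m=cv2.morphologyEx(m,cv2.MORPH_CLOSE,np.ones((5,5)))
q,ce,a=find(c,m,.028,p); print(ce,a,rect(q), np.median(z[m>0]))
E
```

```text
t 2.23 pos [0.5466 0.3091 0.2251] tooly 8.8 tilt [-0.008 -0.005] q6 0.27 F [-0.3 -0.4  1.6] w 1.002
  shift cm [-0.12 -0.59  0.52] turn rad -0.011 (turn happens about TCP)
expected px [314.03586085 199.24697959]
[314.48459168 196.81298151] 5192 [541.2 307.3  57.5  91.9  99.1] 0.027071529014861463
```

View pics/w1.png

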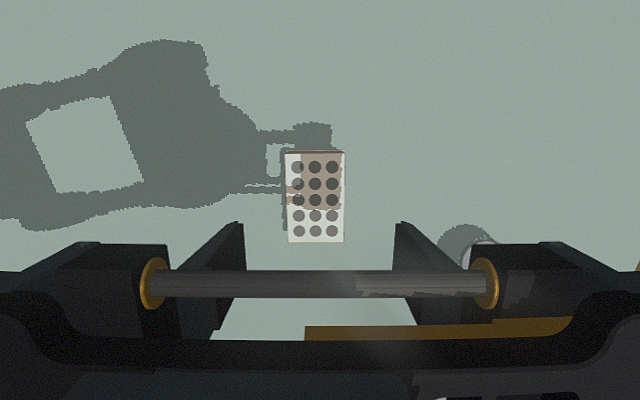

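The wrist view shows the deep plate between the fingers at (314,197): 57.5x91.9 mm at (541.2, 307.3), yaw 99.1. This agrees with the fixed cameras, so I descend.

Emit:
arm_command(moves="-0.1 -0.6 3.5 0 0; 0 0 3.5 0 0; 0 0 3 0 0; 0 0 0 0 0")

```text
clock: 2.78
eef_pos: [0.5444, 0.3082, 0.1305]
orientation: [2.044, 2.383, 0.002]
force: [-0.4, 0.3, 0.4]
gripper_width: 0.998
```

```bash
python3 -c "
from h import *
go(.5412,.3073,.084,9.2)"
```

```text
t 2.77 pos [0.5444 0.3082 0.1305] tooly 8.7 tilt [ 0.002 -0.   ] q6 0.27 F [-0.4  0.3  0.4] w 0.998
  shift cm [-0.04 -0.34  4.65] turn rad -0.008 (turn happens about TCP)
```

Emit:
arm_command(moves="0 -0.3 2.5 -0.01 0; 0 0 1.5 0 0; 0 0 0.6 0 0; 0 0 0 0 0")

```text
clock: 3.28
eef_pos: [0.5455, 0.3093, 0.0899]
orientation: [2.03, 2.39, 0.014]
force: [0.2, -0.1, -0.8]
gripper_width: 1.002
```

```bash
python3 -c "
from h import *
go(.5412,.3073,.084,9.2)"
```

```text
t 3.27 pos [0.5455 0.3093 0.0899] tooly 9.3 tilt [0.01  0.003] q6 0.26 F [ 0.2 -0.1 -0.8] w 1.002
  shift cm [-0.13 -0.46  0.59] turn rad 0.002 (turn happens about TCP)
```

Emit:
arm_command(moves="-0.1 -0.5 0.6 0 0; 0 -0.2 0.2 0 0")

```text
clock: 3.52
eef_pos: [0.5391, 0.3073, 0.0827]
orientation: [2.03, 2.389, 0.017]
force: [1.1, -0.5, -0.9]
gripper_width: 1.0
```

```bash
python3 -c "
from h import *
go(.5412,.3073,.084,9.2)"
```

```text
t 3.52 pos [0.5391 0.3073 0.0827] tooly 9.3 tilt [0.012 0.004] q6 0.26 F [ 1.1 -0.5 -0.9] w 1.000
  shift cm [-0.04  0.21 -0.13] turn rad 0.001 (turn happens about TCP)
```

Emit:
arm_command(moves="0 0.2 0 0 0.4; 0 0 0 0 1; 0 0 0 0 1; 0 0 0 0 1; 0 0 0 0 1", force=25)

```text
clock: 4.15
eef_pos: [0.5412, 0.3078, 0.0831]
orientation: [2.03, 2.389, 0.018]
force: [-0.7, -0.2, -1.6]
gripper_width: 0.63
```

```bash
python3 -c "
from h import *
go(.5412,.3073,.20,9.2)"
```

```text
t 4.15 pos [0.5412 0.3078 0.0831] tooly 9.3 tilt [0.012 0.004] q6 0.26 F [-0.7 -0.2 -1.6] w 0.630
  shift cm [ -0.02   0.14 -11.69] turn rad 0.001 (turn happens about TCP)
```

Emit:
arm_command(moves="0 0 -4 0 1; 0 0 -4 0 1; 0 0 -4 0 1; -4 0.5 0 0 1; -5 0 0 0 1; -5 0 0 0 1; -5 0 0 0 1; -3 0 0 0 1; 0 0 0 0 1")

```text
clock: 5.28
eef_pos: [0.5809, 0.0848, 0.206]
orientation: [2.028, 2.39, 0.016]
force: [-0.4, -0.2, -2.4]
gripper_width: 0.633
```

```bash
python3 - <<'E'
from h import *
go(.556,-.049,.20,9.4)
c=cam("wrist"); cv2.imwrite("pics/w2.png",c[0]); np.savez("w2.npz",*c)
print("cam at",-c[4].T@c[5],"axis",c[4][2])
print("plat exp px",proj([.556,-.049,.06],c))
E
```

```text
t 5.28 pos [0.5809 0.0848 0.206 ] tooly 9.4 tilt [0.012 0.003] q6 -0.12 F [-0.4 -0.2 -2.4] w 0.633
  shift cm [-12.8   -4.65   0.53] turn rad -0.000 (turn happens about TCP)
cam at [0.56780211 0.15919907 0.29756368] axis [ 0.05638453 -0.26174628 -0.96348828]
plat exp px [[267.71470348 343.41579676]]
```

View pics/w2.png

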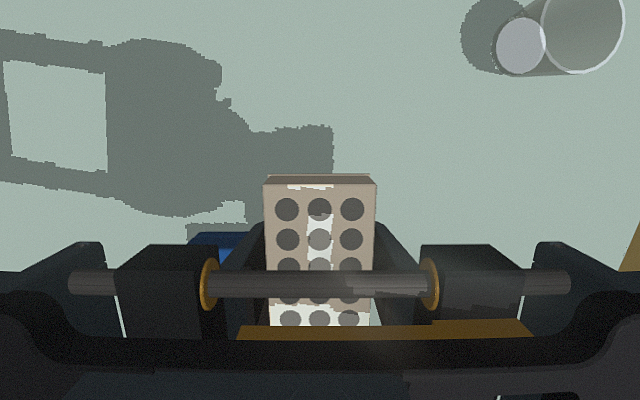

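The held plate sits square in the jaws (top edge (264,183)-(376,183)), and the camera looks towards tool +x, so the platform is behind the view. I go past the platform and look back.

Emit:
arm_command(moves="-5 -1 0 0 1; -5 -1 0 0 1; -5 -1 0 0 1; -5 -1 0 0 1; -5 -0.6 0 0 1; -3 0 0 0 1; 0 0 0 0 1")

```text
clock: 6.2
eef_pos: [0.5833, -0.1978, 0.2043]
orientation: [2.017, 2.401, 0.019]
force: [-0.4, 0.8, -2.1]
gripper_width: 0.634
```

```bash
python3 - <<'E'
from h import *
go(.556,-.049,.20,9.4)
c=cam("wrist"); cv2.imwrite("pics/w3.png",c[0]); np.savez("w3.npz",*c)
p=proj([.556,-.049,.06],c)[0]; print("plat exp px",p)
z=cloud(c)[...,2]; hsv=cv2.cvtColor(c[0],cv2.COLOR_BGR2HSV)
m=((hsv[...,2]<60)&(np.abs(z-.06)<.005)).astype(np.uint8)
m=cv2.morphologyEx(m,cv2.MORPH_OPEN,np.ones((5,5)))
q,ce,a=find(c,m,.06,p); print(ce,a,rect(q),np.median(z[m>0]))
E
```

```text
t 6.20 pos [ 0.5833 -0.1978  0.2043] tooly 9.9 tilt [0.013 0.006] q6 -0.61 F [-0.4  0.8 -2.1] w 0.634
  shift cm [15.13 -0.13  0.48] turn rad 0.009 (turn happens about TCP)
plat exp px [313.55182732   9.90520597]
[312.04606817  49.55003375] 11852 [559.5 -76.4  68.4  85.4  10.1] 0.05892286849474855
```

View pics/w3.png

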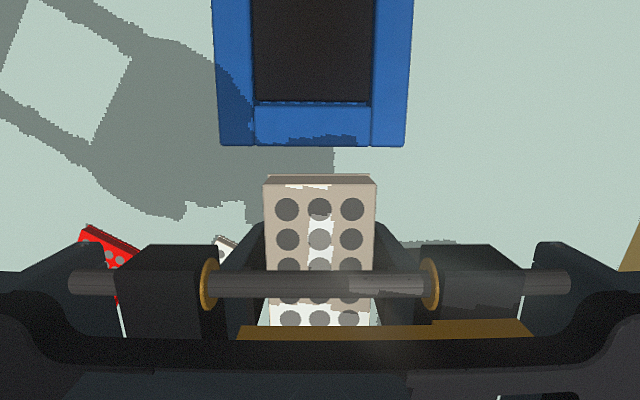

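The platform is centred at column 312 with its near edge at row 102, but the top of the image cuts it off. I rise for a full view.

Emit:
arm_command(moves="0 0 -4 0 1; 0 0 -4 0 1; 0 0 -4 0 1; 0 0 0 0 1")

```text
clock: 6.75
eef_pos: [0.5816, -0.19, 0.3266]
orientation: [2.012, 2.412, 0.019]
force: [-0.2, 0.5, -2.7]
gripper_width: 0.642
```

```bash
python3 - <<'E'
from h import *
go(.556,-.049,.20,9.4)
c=cam("wrist"); np.savez("w4.npz",*c)
p=proj([.556,-.049,.06],c)[0]; print("plat exp px",p)
z=cloud(c)[...,2]; hsv=cv2.cvtColor(c[0],cv2.COLOR_BGR2HSV)
m=((hsv[...,2]<60)&(np.abs(z-.06)<.006)).astype(np.uint8)
m=cv2.morphologyEx(m,cv2.MORPH_OPEN,np.ones((5,5)))
q,ce,a=find(c,m,.06,p); print(ce,a,rect(q),np.median(z[m>0]), np.where(m[:,312])[0][[0,-1]])
# blue housing deck outline
b=((hsv[...,0]>100)&(hsv[...,0]<125)&(hsv[...,1]>120)&(np.abs(z-.052)<.008)).astype(np.uint8)
q,ce,a=find(c,b,.052,p); print("housing",ce,a,rect(q))
# held plate: top face lies TCP z - .083 + .028
s=manip.observe(); h=s["eef_pos"][2]-.055
m=((np.abs(z-h)<.006)&(hsv[...,1]<80)&(hsv[...,2]>90)).astype(np.uint8)
q,ce,a=find(c,m,h,(320,200)); print("held",ce,a,rect(q),"z",np.median(z[m>0])-h, "eef",np.round(s["eef_pos"],4))
R=cv2.Rodrigues(np.array(s["orientation"],float))[0]
w=(q-s["eef_pos"])@R; print("tool frame x max, y min/max (mm)",w[:,0].max()*1e3,w[:,1].min()*1e3,w[:,1].max()*1e3)
E
```

```text
t 6.75 pos [ 0.5816 -0.19    0.3266] tooly 10.3 tilt [0.009 0.009] q6 -0.60 F [-0.2  0.5 -2.7] w 0.642
  shift cm [14.23 -0.12 12.77] turn rad 0.016 (turn happens about TCP)
plat exp px [315.86938284  58.29348681]
[315.26477299  57.40862423] 8766 [555.3 -50.7  85.6 118.9  99. ] 0.05889848400538367 [  1 115]
housing [314.85854534  83.58935923] 9473 [557.8 -65.3 148.1 158.7  99.6]
held [319.45087163 223.79873217] 8834 [ 578.9 -168.6   49.4   58.    10.2] z 0.0010458440655822243 eef [ 0.5809 -0.1896  0.3247]
tool frame x max, y min/max (mm) 45.39745909838544 -27.7280447587452 30.327432614116823
```

Platform: (555.3, -50.7), 85.6x118.9, yaw about 99.3. The held plate is centred in the tool to about 1 mm. I move over it.

Emit:
arm_command(moves="0 0 3 0.02 1; 4 0 4 0 1; 5 0 3 0 1; 4 0 1.5 0 1; 1 0 0 0 1; 0 0 0 0 1")

```text
clock: 7.55
eef_pos: [0.5538, -0.0406, 0.2005]
orientation: [-2.024, -2.387, -0.01]
force: [-0.1, -0.0, -1.4]
gripper_width: 0.637
```

```bash
python3 -c "
from h import *
go(.5553,-.0507,.145,9.3)"
```

```text
t 7.55 pos [ 0.5538 -0.0406  0.2005] tooly 9.4 tilt [-0.006  0.013] q6 -0.36 F [-0.1 -0.  -1.4] w 0.637
  shift cm [-1.1   0.    5.53] turn rad 0.002 (turn happens about TCP)
```

Emit:
arm_command(moves="-1.1 0 2 0 1; 0 0 1.5 0 1; 0 0 0.8 0 1; 0 0 0 0 1")

```text
clock: 8.05
eef_pos: [0.5562, -0.0526, 0.1563]
orientation: [-2.026, -2.386, -0.01]
force: [-1.1, -0.5, -0.6]
gripper_width: 0.637
```

```bash
python3 -c "
from h import *
go(.5553,-.0507,.145,9.3)"
```

```text
t 8.05 pos [ 0.5562 -0.0526  0.1563] tooly 9.3 tilt [-0.004  0.012] q6 -0.38 F [-1.1 -0.5 -0.6] w 0.637
  shift cm [ 0.19 -0.06  1.13] turn rad 0.001 (turn happens about TCP)
```

Emit:
arm_command(moves="0.1 -0.1 0.8 0 1; 0 0 0.4 0 1; 0 0 0.1 0 1")

```text
clock: 8.43
eef_pos: [0.5555, -0.0516, 0.1435]
orientation: [-2.027, -2.388, -0.012]
force: [-1.8, 0.4, 3.0]
gripper_width: 0.638
```

```bash
python3 -c "
from h import *
go(.5553,-.0515,.143,9.3)"
```

```text
t 8.43 pos [ 0.5555 -0.0516  0.1435] tooly 9.3 tilt [-0.002  0.012] q6 -0.38 F [-1.8  0.4  3. ] w 0.638
  shift cm [ 0.01 -0.02  0.05] turn rad 0.001 (turn happens about TCP)
```

Contact felt at the expected height. I release and rise.

Emit:
arm_command(moves="0 0 0 0 0.3; 0 0 0 0 0.2; 0 0 0 0 0.1; 0 0 0 0 0.1; 0 0 -2 0 0.1; 0 0 -4 0 0; 0 0 -5 0 0; -5 0 -3 0 0; -5 0 -2 0 0; -3 0 0 0 0; 0 0 0 0 0")

```text
clock: 9.8
eef_pos: [0.5775, -0.1852, 0.3083]
orientation: [-2.027, -2.391, -0.012]
force: [-0.2, 1.1, -0.1]
gripper_width: 0.998
```

```bash
cat >> h.py <<'E'
def plate(c,z,exp,zt=.006):
    Z=cloud(c)[...,2]; hsv=cv2.cvtColor(c[0],cv2.COLOR_BGR2HSV)
    p=proj([*exp,z],c)[0]
    m=((np.abs(Z-z)<zt)&(hsv[...,1]<60)&(hsv[...,2]>60)).astype(np.uint8)
    m=cv2.morphologyEx(m,cv2.MORPH_CLOSE,np.ones((5,5)))
    q,ce,a=find(c,m,z,p); print("plate px",np.round(ce),a,rect(q),"z %.4f"%np.median(Z[m>0]))
def platform(c,z=.06,exp=(.5553,-.0507)):
    Z=cloud(c)[...,2]; hsv=cv2.cvtColor(c[0],cv2.COLOR_BGR2HSV)
    m=((hsv[...,2]<60)&(np.abs(Z-z)<.006)).astype(np.uint8)
    m=cv2.morphologyEx(m,cv2.MORPH_OPEN,np.ones((3,3)))
    q,ce,a=find(c,m,z,proj([*exp,z],c)[0]); print("platform px",np.round(ce),a,rect(q))
E
python3 - <<'E'
from h import *
go(.503,-.307,.20,-20)
c=cam("wrist"); np.savez("w5.npz",*c); cv2.imwrite("pics/w5.png",c[0])
plate(c,.088,(.5553,-.0507)); platform(c)
E
```

```text
t 9.80 pos [ 0.5775 -0.1852  0.3083] tooly 9.4 tilt [-0.001  0.01 ] q6 -0.58 F [-0.2  1.1 -0.1] w 0.998
  shift cm [-10.91  -9.35  10.7 ] turn rad 0.514 (turn happens about TCP)
plate px [319.  57.] 6023 [556.5 -52.5  57.9  90.4  99.4] z 0.0870
platform px [317.  62.] 3443 [555.3 -50.3  86.  117.7  99.4]
```

View pics/w5.png

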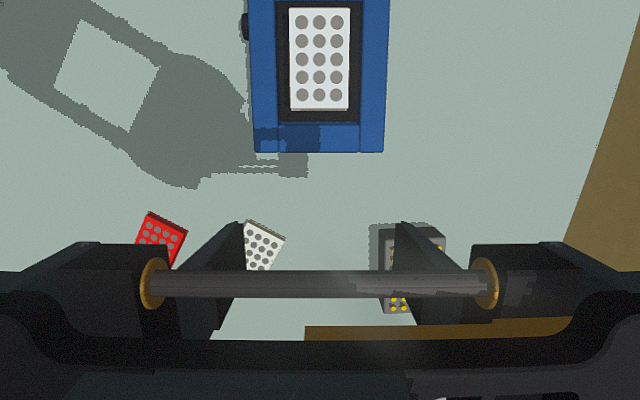

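Plate sits on the platform, square (both yaw 99.4), at px (319,57). Since the picture's top edge may clip it, I measure again from slightly further back on the way to the shallow plate.

Emit:
arm_command(moves="-4 0 0 0 0; -3 0 0 0 0; 0 0 0 0 0")

```text
clock: 10.22
eef_pos: [0.5889, -0.2512, 0.3069]
orientation: [-2.021, -2.392, -0.012]
force: [-0.2, -0.3, -1.1]
gripper_width: 1.002
```

```bash
python3 - <<'E'
from h import *
go(.503,-.307,.20,-20)
for k in range(2):
    c=cam("wrist"); np.savez("w6.npz",*c)
    plate(c,.088,(.5553,-.0507)); platform(c)
c=cam("side"); plate(c,.088,(.5553,-.0507)); platform(c); plate(c,.014,(.503,-.307))
E
```

```text
t 10.22 pos [ 0.5889 -0.2512  0.3069] tooly 9.6 tilt [-0.003  0.013] q6 -0.67 F [-0.2 -0.3 -1.1] w 1.002
  shift cm [-4.2  -9.39 10.64] turn rad 0.517 (turn happens about TCP)
plate px [319.  18.] 2341 [561.4 -82.9  32.   57.4   9.6] z 0.0870
platform px [318.  37.] 2006 [561.1 -84.   54.4  85.9   9.5]
plate px [320.  19.] 2438 [561.3 -82.6  33.8  57.5   9.6] z 0.0870
platform px [318.  38.] 2064 [561.  -83.2  55.3  85.9   9.6]
plate px [308. 212.] 604 [555.1 -50.7  58.7  97.   99.4] z 0.0897
platform px [311. 227.] 371 [554.2 -47.9  86.3 121.6  99.4]
plate px [352. 175.] 401 [ 500.8 -305.4   63.7   99.8   70. ] z 0.0157
```

I went the wrong way for a full view, but the near edges give the answer: the deep plate is about 1 mm (x) and 2.7 mm (y) from the platform's centre with the yaw matching. That is well inside the 14 mm margins, so it stays. On to the shallow plate.

Emit:
arm_command(moves="-4 -4.5 1 0 0; 0 -5 2 0 0; 0 0 2 0.18 0; 0 0 2 0.18 0; 0 0 1 0.16 0; 0 0 0 0 0")

```text
clock: 11.12
eef_pos: [0.4995, -0.2977, 0.2257]
orientation: [-2.57, -1.786, -0.009]
force: [0.3, 0.3, -0.1]
gripper_width: 0.999
```

```bash
python3 - <<'E'
from h import *
go(.503,-.307,.22,-20)
c=cam("wrist"); np.savez("w7.npz",*c); cv2.imwrite("pics/w7.png",c[0])
plate(c,.014,(.503,-.307))
hsv=cv2.cvtColor(c[0],cv2.COLOR_BGR2HSV)
m=((hsv[...,0]<8)|(hsv[...,0]>172))&(hsv[...,1]>120)&(hsv[...,2]>80)
q,ce,a=find(c,m.astype(np.uint8),.014,(200,200)); print("red",ce,a,rect(q))
s=manip.observe();R=cv2.Rodrigues(np.array(s["orientation"],float))[0]
w=(q-np.array([.503,-.307,.014]))@R*1000; print("red corners rel. to shallow, tool axes",np.round(cv2.approxPolyDP(w[:,:2].astype(np.float32).reshape(-1,1,2),6,True).reshape(-1,2)))
E
```

```text
t 11.12 pos [ 0.4995 -0.2977  0.2257] tooly -20.4 tilt [-0.002  0.014] q6 -0.29 F [ 0.3  0.3 -0.1] w 0.999
  shift cm [-0.76  0.65  0.55] turn rad -0.007 (turn happens about TCP)
plate px [325. 203.] 4697 [ 501.8 -306.8   57.5   91.9   69.7] z 0.0131
red [209.75510204 215.57142857] 98 [ 384.4 -275.4    5.6   56.   155.2]
red corners rel. to shallow, tool axes [[ -11.  -94.]
 [ -12. -150.]]
```

View pics/w7.png

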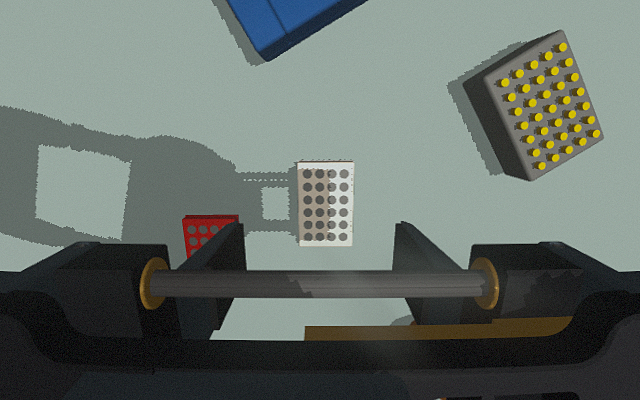

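The white 4x6 plate is at px (325,203): 57.5x91.9 mm at (501.8, -306.8), yaw 69.7. The red one starts 94 mm to the side, clear of the fingers (59 mm). I descend.

Emit:
arm_command(moves="-0.8 0.5 3.5 0 0; 0 0 4 0 0; 0 0 3 0 0; 0 0 0 0 0")

```text
clock: 11.68
eef_pos: [0.504, -0.3052, 0.1222]
orientation: [-2.555, -1.817, -0.013]
force: [0.3, -0.6, 0.5]
gripper_width: 0.998
```

```bash
python3 -c "
from h import *
go(.5018,-.3073,.082,-20.3)"
```

```text
t 11.68 pos [ 0.504  -0.3052  0.1222] tooly -19.2 tilt [0.003 0.01 ] q6 -0.32 F [ 0.3 -0.6  0.5] w 0.998
  shift cm [-0.31 -0.14  4.01] turn rad 0.020 (turn happens about TCP)
```

Emit:
arm_command(moves="-0.3 -0.1 2 0.02 0; 0 0 1 0 0; 0 0 0.4 0 0; 0 0 0 0 0")

```text
clock: 12.18
eef_pos: [0.5049, -0.3082, 0.0927]
orientation: [2.571, 1.804, 0.016]
force: [-0.0, 0.3, -0.1]
gripper_width: 1.001
```

```bash
python3 -c "
from h import *
go(.5018,-.3073,.082,-20.3)"
```

```text
t 12.18 pos [ 0.5049 -0.3082  0.0927] tooly -19.9 tilt [0.009 0.006] q6 -0.32 F [-0.   0.3 -0.1] w 1.001
  shift cm [-0.03 -0.33  1.07] turn rad 0.007 (turn happens about TCP)
```

Emit:
arm_command(moves="0 -0.3 0.9 0.007 0; 0 -0.1 0.3 0 0; 0 0 0.1 0 0.2")

```text
clock: 12.55
eef_pos: [0.5014, -0.3068, 0.0799]
orientation: [2.576, 1.795, 0.017]
force: [-0.4, -0.1, 0.5]
gripper_width: 0.918
```

```bash
python3 -c "
from h import *
go(.5018,-.3073,.082,-20.3)"
```

```text
t 12.55 pos [ 0.5014 -0.3068  0.0799] tooly -20.3 tilt [0.01  0.005] q6 -0.31 F [-0.4 -0.1  0.5] w 0.918
  shift cm [-0.03  0.06 -0.21] turn rad 0.000 (turn happens about TCP)
```

Emit:
arm_command(moves="0 0 -0.15 0 0.3; 0 0 0 0 1; 0 0 0 0 1; 0 0 0 0 1; 0 0 0 0 1", force=20)

```text
clock: 13.18
eef_pos: [0.5015, -0.3069, 0.0817]
orientation: [2.576, 1.795, 0.017]
force: [0.3, 0.8, -0.2]
gripper_width: 0.637
```

```bash
python3 -c "
from h import *
go(.5018,-.3073,.082,-20.3)"
```

```text
t 13.18 pos [ 0.5015 -0.3069  0.0817] tooly -20.3 tilt [0.01  0.005] q6 -0.31 F [ 0.3  0.8 -0.2] w 0.637
  shift cm [-0.02  0.04 -0.03] turn rad 0.000 (turn happens about TCP)
```

Emit:
arm_command(moves="0 0 -3 0 1; 0 0 -5 0 1; 0 0 -5 0 1; 0 0 -5 0 1; 0 0 -4 0 1; 0 0 0 -0.18 1; 0 0 0 -0.18 1; 0 0 0 -0.16 1; 0 0 0 0 1")

```text
clock: 14.3
eef_pos: [0.4987, -0.3076, 0.3093]
orientation: [2.01, 2.409, 0.016]
force: [0.9, 0.0, -1.1]
gripper_width: 0.632
```

```bash
python3 -c "
from h import *
go(.576,-.18,.32,9.4)"
```

```text
t 14.30 pos [ 0.4987 -0.3076  0.3093] tooly 10.3 tilt [0.01  0.005] q6 -0.84 F [ 0.9  0.  -1.1] w 0.632
  shift cm [11.17  9.91 -0.93] turn rad 0.016 (turn happens about TCP)
```

Emit:
arm_command(moves="4 4 -1 0.016 1; 4 4 -0.5 0 1; 3 2.5 0 0 1; 0 0 0 0 1")

```text
clock: 14.8
eef_pos: [0.5861, -0.1788, 0.3257]
orientation: [2.055, 2.371, 0.016]
force: [0.1, -0.6, -1.2]
gripper_width: 0.634
```

```bash
python3 - <<'E'
from h import *
go(.5565,-.0525,.32,9.4)
c=cam("wrist"); np.savez("w8.npz",*c)
plate(c,.088,(.5553,-.0517)); platform(c)
s=manip.observe(); z=cloud(c)[...,2]; hsv=cv2.cvtColor(c[0],cv2.COLOR_BGR2HSV)
R=cv2.Rodrigues(np.array(s["orientation"],float))[0]
h=s["eef_pos"][2]-.0817+.014
m=((np.abs(z-h)<.006)&(hsv[...,1]<80)&(hsv[...,2]>90)).astype(np.uint8)
q,ce,a=find(c,m,h,(320,220)); w=(q-s["eef_pos"])@R*1e3
print("held",ce,a,rect(q),"z",np.median(z[m>0])-h,"tool x max, y min/max",w[:,0].max(),w[:,1].min(),w[:,1].max())
E
```

```text
t 14.80 pos [ 0.5861 -0.1788  0.3257] tooly 8.2 tilt [0.009 0.005] q6 -0.54 F [ 0.1 -0.6 -1.2] w 0.634
  shift cm [12.92 -1.14  0.61] turn rad -0.021 (turn happens about TCP)
plate px [304.  64.] 5343 [555.6 -52.3  57.3  90.8  98.7] z 0.0870
platform px [305.  68.] 3107 [555.1 -50.7  85.2 118.6  99.1]
held [318.36473461 222.29931885] 7781 [ 584.7 -160.5   54.7   57.4    8. ] z -0.0008568767316923798 tool x max, y min/max 46.52822757323793 -27.445304878330244 29.966044597820378
```

Emit:
arm_command(moves="4 0 2 -0.02 1; 5 -0.5 4 0 1; 4 -0.5 4 0 1; 1.5 0 2 0 1; 0 0 0 0 1")

```text
clock: 15.48
eef_pos: [0.5524, -0.0395, 0.203]
orientation: [2.051, 2.372, 0.013]
force: [0.0, 1.2, 0.1]
gripper_width: 0.633
```

```bash
cat >> h.py <<'E'
def gop(x,y,z,yaw,L=.075):
    "go, with x,y meant for the point L ahead of the TCP"
    R=cv2.Rodrigues(np.array(manip.observe()["orientation"],float))[0]
    go(x-L*R[0,2],y-L*R[1,2],z,yaw)
E
python3 -c "
from h import *
gop(.555,-.0523,.185,9.3)"
```

```text
t 15.47 pos [ 0.5524 -0.0395  0.203 ] tooly 8.3 tilt [0.01  0.002] q6 -0.33 F [0.  1.2 0.1] w 0.633
  shift cm [-1.32 -0.02  1.8 ] turn rad -0.018 (turn happens about TCP)
```

Emit:
arm_command(moves="-1.2 0 0.8 -0.03 1; 0 0 0.5 -0.01 1; 0 0 0 0 1")

```text
clock: 15.85
eef_pos: [0.5554, -0.0549, 0.1921]
orientation: [2.008, 2.404, 0.014]
force: [0.1, 0.2, -0.4]
gripper_width: 0.636
```

```bash
python3 -c "
from h import *
gop(.555,-.0523,.1697,9.3)"
```

```text
t 15.85 pos [ 0.5554 -0.0549  0.1921] tooly 10.3 tilt [0.013 0.001] q6 -0.39 F [ 0.1  0.2 -0.4] w 0.636
  shift cm [ 0.27 -0.11  2.24] turn rad 0.017 (turn happens about TCP)
```

Emit:
arm_command(moves="0.3 -0.2 0.8 0.015 1; 0 0 0.3 0 1; 0 0 0 0 1")

```text
clock: 16.23
eef_pos: [0.5531, -0.0522, 0.1812]
orientation: [2.029, 2.386, 0.015]
force: [0.7, -0.5, -0.5]
gripper_width: 0.632
```

```bash
python3 -c "
from h import *
gop(.555,-.0523,.1697,9.3)"
```

```text
t 16.23 pos [ 0.5531 -0.0522  0.1812] tooly 9.3 tilt [0.014 0.001] q6 -0.37 F [ 0.7 -0.5 -0.5] w 0.632
  shift cm [-0.03  0.07  1.15] turn rad -0.001 (turn happens about TCP)
```

Emit:
arm_command(moves="0 0.1 0.7 0 1; 0 0 0.3 0 1")

```text
clock: 16.48
eef_pos: [0.5544, -0.0519, 0.1708]
orientation: [2.028, 2.386, 0.016]
force: [0.7, -0.3, 0.2]
gripper_width: 0.633
```

```bash
python3 -c "
from h import *
gop(.555,-.0523,.1697,9.3)"
```

```text
t 16.48 pos [ 0.5544 -0.0519  0.1708] tooly 9.3 tilt [0.015 0.001] q6 -0.37 F [ 0.7 -0.3  0.2] w 0.633
  shift cm [-0.04 -0.06  0.11] turn rad -0.001 (turn happens about TCP)
```

Emit:
arm_command(moves="0 -0.05 0.15 0 1; 0 0 0.05 0 1")

```text
clock: 16.73
eef_pos: [0.5543, -0.0519, 0.1687]
orientation: [2.028, 2.385, 0.017]
force: [0.0, 0.1, 4.1]
gripper_width: 0.634
```

```bash
python3 -c "
from h import *
gop(.555,-.0523,.1697,9.3)"
```

```text
t 16.73 pos [ 0.5543 -0.0519  0.1687] tooly 9.3 tilt [0.015 0.001] q6 -0.37 F [0.  0.1 4.1] w 0.634
  shift cm [-0.04 -0.05 -0.1 ] turn rad -0.001 (turn happens about TCP)
```

Contact (4 N) at the expected height. I release, rise and look.

Emit:
arm_command(moves="0 0 0 0 0.3; 0 0 0 0 0.2; 0 0 0 0 0.1; 0 0 0 0 0.1; 0 0 -2 0 0.1; 0 0 -4 0 0; -2 0 -5 0 0; -4 0 -4 0 0; -5 0 -1 0 0; -2 0 0 0 0; 0 0 0 0 0")

```text
clock: 18.1
eef_pos: [0.5726, -0.1833, 0.3336]
orientation: [2.027, 2.388, 0.014]
force: [-1.0, 0.3, 0.2]
gripper_width: 0.999
```

```bash
python3 - <<'E'
from h import *
go(.5553,-.0515,.2,9.3)
c=cam("wrist"); np.savez("w9.npz",*c); plate(c,.102,(.5553,-.0517)); platform(c)
im=cv2.resize(c[0][0:140,210:430],None,fx=3,fy=3,interpolation=cv2.INTER_CUBIC)
d=cam("scene"); plate(d,.102,(.5553,-.0517)); p=proj([.555,-.051,.09],d)[0].astype(int)
im2=cv2.resize(d[0][p[1]-50:p[1]+50,p[0]-78:p[0]+79],(660,420),interpolation=cv2.INTER_CUBIC)[:170+0]
e=cam("side"); plate(e,.102,(.5553,-.0517)); 
im2=[cv2.resize(k[0][q[1]-28:q[1]+28,q[0]-55:q[0]+55],(330,168),interpolation=cv2.INTER_CUBIC) for k in (d,e) for q in [proj([.555,-.051,.09],k)[0].astype(int)]]
cv2.imwrite("pics/w9.png",np.vstack([im,np.hstack(im2)]))
E
```

```text
t 18.10 pos [ 0.5726 -0.1833  0.3336] tooly 9.3 tilt [0.013 0.001] q6 -0.58 F [-1.   0.3  0.2] w 0.999
  shift cm [13.31  0.26 13.34] turn rad 0.001 (turn happens about TCP)
plate px [320.  60.] 5605 [556.5 -53.5  57.6  89.7  99.3] z 0.1010
platform px [316.  67.] 2614 [555.3 -50.3  85.7 118.4  99.3]
plate px [331. 175.] 577 [559.9 -55.5  62.8  99.8  99.5] z 0.1024
plate px [308. 209.] 621 [555.3 -51.7  58.6  98.8  99.5] z 0.1035
```

View pics/w9.png

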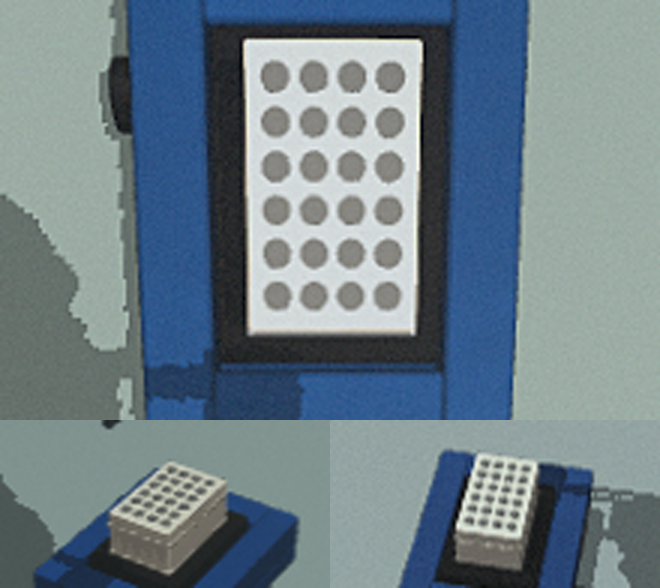

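Wrist crop (top): the shallow plate covers the deep one evenly, edges parallel to the platform; scene and side crops (bottom) show one flush stack. Measured: deep (555.8, -52.4), shallow (556.5, -53.5), the same yaw. Now I close the fingers and move over the middle.

Emit:
arm_command(moves="4 0 1 0 1; 5 0 3 0 1; 4 0.2 4 0 1; 0.3 0 2 0 1; 0 0 0 0 1", force=20)

```text
clock: 18.88
eef_pos: [0.5508, -0.0402, 0.2297]
orientation: [2.02, 2.398, 0.013]
force: [-0.3, -0.1, -0.1]
gripper_width: 0.479
```

```bash
python3 -c "
from h import *
gop(.5558,-.0525,.182,9.3)"
```

```text
t 18.88 pos [ 0.5508 -0.0402  0.2297] tooly 9.8 tilt [0.01  0.002] q6 -0.36 F [-0.3 -0.1 -0.1] w 0.479
  shift cm [-1.3   0.16  4.77] turn rad 0.008 (turn happens about TCP)
```

Emit:
arm_command(moves="-1.2 0.2 1 0 1; 0 0 1 0 1; 0 0 0 0 1; 0 0 0 0 1; 0 0 0 0 1; 0 0 0 0 1")

```text
clock: 19.62
eef_pos: [0.5565, -0.0536, 0.2108]
orientation: [2.02, 2.394, 0.016]
force: [-0.2, -0.2, 0.3]
gripper_width: 0.004
```

```bash
python3 -c "
from h import *
gop(.5558,-.0525,.182,9.3)"
```

```text
t 19.62 pos [ 0.5565 -0.0536  0.2108] tooly 9.7 tilt [0.014 0.002] q6 -0.38 F [-0.2 -0.2  0.3] w 0.004
  shift cm [ 0.12 -0.19  2.87] turn rad 0.007 (turn happens about TCP)
```

Emit:
arm_command(moves="0.1 -0.2 1.2 0 1; 0 0 0.8 0 1; 0 0 0.3 0 1; 0 0 0 0 1")

```text
clock: 20.12
eef_pos: [0.5542, -0.0526, 0.1857]
orientation: [2.02, 2.395, 0.015]
force: [0.5, -0.4, 0.6]
gripper_width: 0.007
```

```bash
python3 -c "
from h import *
gop(.5558,-.0525,.1723,9.3)"
```

```text
t 20.12 pos [ 0.5542 -0.0526  0.1857] tooly 9.7 tilt [0.013 0.002] q6 -0.38 F [ 0.5 -0.4  0.6] w 0.007
  shift cm [-0.01  0.05  1.35] turn rad 0.007 (turn happens about TCP)
```

Emit:
arm_command(moves="0 0 0.4 0 1; 0 0 0.2 0 1; 0 0 0.1 0 1")

```text
clock: 20.5
eef_pos: [0.5544, -0.0526, 0.1787]
orientation: [2.02, 2.395, 0.015]
force: [-1.5, -0.6, 4.1]
gripper_width: 0.004
```

```bash
cat > chk.py <<'E'
from h import *
gop(.5558,-.0525,.1723,9.3)
f=[]
for k in range(4):
    c=cam("scene"); f.append(manip.observe()); 
    Z=cloud(c)[...,2]
    n=np.load("scene0.npz"); 
    # platform rubber and deck heights from depth (black pixels inside platform / blue deck), both cameras
    if k>1: continue
for n in ("scene","side"):
  r=[]
  for k in range(3):
    c=cam(n); W=cloud(c); x,y,z=W[...,0]-.5555,W[...,1]+.0505,W[...,2]
    a=np.radians(9.4); u=x*np.cos(a)+y*np.sin(a); v=-x*np.sin(a)+y*np.cos(a)
    hsv=cv2.cvtColor(c[0],cv2.COLOR_BGR2HSV)
    rub=(np.abs(u)<.040)&(np.abs(v)<.057)&(hsv[...,2]<50)&(hsv[...,1]<150)&(z>.045)&(z<.066)
    dk=((np.abs(u)>.050)|(np.abs(v)>.068))&(np.abs(u)<.070)&(np.abs(v)<.090)&(hsv[...,0]>100)&(hsv[...,0]<125)&(hsv[...,1]>120)&(np.abs(z-.052)<.006)
    wt=(np.abs(u)<.028)&(np.abs(v)<.045)&(hsv[...,1]<60)&(hsv[...,2]>90)&(z>.08)&(z<.108)
    r.append([np.median(z[rub]),rub.sum(),np.median(z[dk]),dk.sum(),np.percentile(z[wt],75),wt.sum()])
  print(n,"rubber z,n deck z,n top z,n",np.round(np.mean(r,0),4))
print("Fz",[round(float(s["force"][2]),1) for s in f],"z",[round(float(s["eef_pos"][2]),4) for s in f])
E
python3 chk.py
```

```text
t 20.50 pos [ 0.5544 -0.0526  0.1787] tooly 9.7 tilt [0.013 0.002] q6 -0.38 F [-1.5 -0.6  4.1] w 0.004
  shift cm [-0.01  0.03  0.65] turn rad 0.007 (turn happens about TCP)
scene rubber z,n deck z,n top z,n [5.880000e-02 1.983333e+02 5.280000e-02 8.233333e+02 1.018000e-01
 2.493333e+02]
side rubber z,n deck z,n top z,n [5.9600000e-02 2.3866670e+02 5.3500000e-02 1.0573333e+03 1.0240000e-01
 4.1033330e+02]
Fz [2.9, 4.8, 3.7, 4.3] z [0.1787, 0.1788, 0.1788, 0.1788]
```

Emit:
arm_command(moves="0 0 0.2 0 1; 0 0 0.2 0 1; 0 0 0.1 0 1")

```text
clock: 21.38
eef_pos: [0.5544, -0.0526, 0.1737]
orientation: [2.02, 2.394, 0.015]
force: [-3.2, 0.1, 6.8]
gripper_width: 0.005
```

```bash
python3 chk.py; python3 - <<'E'
from h import *
for n in ("scene","side"):
    f=np.load(n+"0.npz"); c=[f[k] for k in f.files]
    W=cloud(c); x,y,z=W[...,0]-.5555,W[...,1]+.0505,W[...,2]
    a=np.radians(9.4); u=x*np.cos(a)+y*np.sin(a); v=-x*np.sin(a)+y*np.cos(a); hsv=cv2.cvtColor(c[0],cv2.COLOR_BGR2HSV)
    rub=(np.abs(u)<.040)&(np.abs(v)<.057)&(hsv[...,2]<50)&(hsv[...,1]<150)&(z>.045)&(z<.066)
    dk=((np.abs(u)>.050)|(np.abs(v)>.068))&(np.abs(u)<.070)&(np.abs(v)<.090)&(hsv[...,0]>100)&(hsv[...,0]<125)&(hsv[...,1]>120)&(np.abs(z-.052)<.006)
    print("baseline",n,np.median(z[rub]),np.median(z[dk]))
E
```

```text
t 21.38 pos [ 0.5544 -0.0526  0.1737] tooly 9.7 tilt [0.013 0.002] q6 -0.38 F [-3.2  0.1  6.8] w 0.005
  shift cm [-0.    0.03  0.14] turn rad 0.007 (turn happens about TCP)
scene rubber z,n deck z,n top z,n [5.400000e-02 1.903333e+02 5.280000e-02 8.446667e+02 9.650000e-02
 2.420000e+02]
side rubber z,n deck z,n top z,n [5.470000e-02 2.403333e+02 5.350000e-02 1.058000e+03 9.730000e-02
 3.910000e+02]
Fz [6.6, 7.0, 7.4, 6.5] z [0.1736, 0.1737, 0.1737, 0.1737]
baseline scene 0.06084606041004929 0.05288971682995652
baseline side 0.06158053586958767 0.05347899550740306
```

Baseline is 8.0 mm above the deck in both cameras; now it is 1.2 mm above, so 1.2 mm to go.

Emit:
arm_command(moves="0 -0.02 0.12 0 1")

```text
clock: 22.0
eef_pos: [0.5544, -0.0526, 0.1726]
orientation: [2.019, 2.394, 0.016]
force: [-1.0, 0.9, 7.4]
gripper_width: 0.006
```

```bash
python3 chk.py
```

```text
t 22.00 pos [ 0.5544 -0.0526  0.1726] tooly 9.7 tilt [0.014 0.002] q6 -0.38 F [-1.   0.9  7.4] w 0.006
  shift cm [-0.01  0.04  0.03] turn rad 0.007 (turn happens about TCP)
scene rubber z,n deck z,n top z,n [5.280000e-02 1.816667e+02 5.280000e-02 8.500000e+02 9.560000e-02
 2.466667e+02]
side rubber z,n deck z,n top z,n [5.350000e-02 2.406667e+02 5.350000e-02 1.057000e+03 9.630000e-02
 3.763333e+02]
Fz [6.3, 8.2, 7.3, 8.0] z [0.1725, 0.1726, 0.1726, 0.1726]
```

Flush in both cameras and steady, F about 7.5 N. One last look before handing in.

```bash
python3 - <<'E'
from h import *
t=[]
for n in ("scene","side"):
    c=cam(n); q=proj([.555,-.051,.08],c)[0].astype(int); t.append(cv2.resize(c[0][q[1]-50:q[1]+50,q[0]-65:q[0]+65],(390,300),interpolation=cv2.INTER_CUBIC))
    plate(c,.094,(.5553,-.0517))
cv2.imwrite("pics/f.png",np.hstack(t))
E
```

```text
plate px [331. 180.] 433 [560.2 -55.6  63.2 100.8  98.7] z 0.0944
plate px [309. 213.] 434 [555.4 -51.4  58.7  98.   99.5] z 0.0954
```

View pics/f.png

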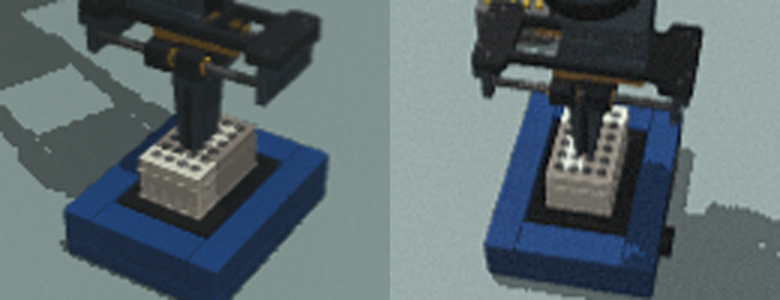

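The closed fingers press the middle of the level stack, the platform is flush with the deck, and the plates have not shifted against the earlier measurements. I hand in.

```bash
python3 -c "
from h import *
s=manip.observe(); print(s['clock'],s['eef_pos'],s['force']); ticket.job_done()"
```

```text
22.6 [ 0.5543948  -0.05266265  0.17266299] [-1.65985367  0.80108907  7.45070632]
the job is handed in; nothing more can be done
```

The mixer is loaded and held down: the deep plate is on the platform, the white 4x6 shallow plate is squarely on top, and the closed fingers are pressing the pile. I handed the job in at 22.6 s with the arm still holding.

- **Press depth:** the scene and side cameras both read the platform level with the deck, 8.0 mm down from the released height. The push was about 7.5 N and steady over the last 0.6 s.
- **Plate alignment:** the two plates line up to about 1 mm, with the same yaw as the platform.
- **Off-centre on the platform:** the deep plate is about 1 mm (x) and 1.5–2.7 mm (y) from the platform's centre. The margins there are 14 mm, so I left it.
- **Camera disagreement:** the scene camera puts plate positions about 4 mm away from the other two views. The wrist and side cameras agreed to about 1–2 mm, and I relied on those.
- **Not checked:** I did not re-measure the bottle, tip box and beaker at the end. No move went near them.

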